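Seat a filter cup in the suction holder

ROBOT

A 6-joint arm with a two-finger parallel gripper is mounted at the origin on a cart in front of the work surface, level with it; the furniture and walls round the work are solid. World frame = base frame: x ahead of the robot, y to its left, z up, the work surface at z = 0. Lengths are in m, angles in rad, forces in N, time in s.
With the tool pointing down it reaches from about 0.275 to 0.75 m from the base axis. Payload 10.2 kg.
Tool frame: the origin (TCP) lies at the very end of the fingers, on their centre line; the grasp point (between the pads) lies 19 mm behind it (ctrl.pinch_z is the z of the grasp point in the tool frame, in m); z points along the fingers, y is the direction in which the jaws open and shut (so a half turn about z gives the same grasp; the last joint's range is limited). The gripper opens to 88 mm and grips with 3 to 60 N. Pads are 18 mm wide; open, the fingers measure 123 mm over their backs; the gripper's body (75 mm by 187 mm) begins 45 mm behind the grasp point.
Start: joints at [1.095, 0.313, 1.498, -0, 1.331, -0.223], TCP at [0.131, 0.508, 0.239] pointing down, gripper open.
Joint ranges: [-2.94, 2.94], [-0.97, 2.17], [0.19, 2.56], [-1.23, 4.37], [0.02, 3.11], [-2.88, 2.88]. Speed limits (rad/s): [2.39, 2.39, 3.01, 3.14, 3.14, 3.14].

INTERFACE

Orientations are given as a unit quaternion [x, y, z, w].
In Python, from station import telemetry, optics, job, ctrl gives the robot as it stands.
- The arm moves only by the shell command python3 -m pendant 'ROWS' [FORCE]. ROWS is text: rows parted by semicolons, each of 7 numbers parted by spaces: the opening, from 0 (shut) to 1 (fully open), then the shift along the world's x, y, z in m, then the turn, a rotation vector about the world's x, y, z in rad. A call has 1 to 5 rows; each row is the pose to reach, as a shift and turn from the pose commanded when the call began; what a row does not reach only later rows make up. A row lasts 1/10 s, in which the tool goes at most 50 mm and 8.59 degrees, less where a joint would pass 70% of its speed; a pose out of reach is approached as far as the arm can. A call with a gripper value outside its range is refused whole. The fingers move at their own pace and stop on an object; FORCE is the grip in N (left out, the last holds). Time passes only in rows, so rows that repeat a pose let the fingers close. It gives the time, the measured TCP pose, the force and the opening at its end, in the units of the state.
- telemetry.read_state(): the state, without advancing time (a new reading comes with each control period).
- optics.get_image(name): name is "scene" or "top" or "wrist"; returns the picture (400x640x3 uint8, red, green, blue); there is no depth.
- optics.camera_params(name): a dict with "intrinsics" (3x3 intrinsics, pixels), "k1" (the pictures are not rectified: a ray, as slopes to the right and down, at radius r is drawn at 1 + k1 r^2 times it, then the intrinsics apply), "R" (3x3) and "t" (3): a world point X has camera coordinates R X + t. Camera axes: x right, y down, z forward; pixel columns grow to the right and rows downward; lengths in m; the calibration is good to about 2 mm. A picture is of the moment at which its call begins: read the wrist's pose just before it. camera_params takes no time and is no camera call; for the wrist camera it gives the pose at the moment of the call.
- job.job_done(): hands the job in, once; it reports no verdict.
The state is a dict: "time_s": time; "q": joint angles; "joint_vel": joint speeds; "effort": joint torques, N m; "tcp_pos": TCP position; "tool_rot": TCP orientation; "ft_force": force on the tool from outside, world axes, zero at the start; "ft_torque": the same for the moment, N m; "finger_gap": opening from 0.0 (shut) to 1.0 (fully open).
Only numpy, scipy, OpenCV 4.12 (cv2) and the standard library are available. Lean on these libraries where they do the work, as an engineer would, in place of code of your own. Each camera call takes 0.05 s, during which the arm holds its last target. There are 200 camera calls.

TASK

Take the white filter cup with the blue band, lower it upright into the black rubber collar of the suction holder (do not drop it in) and push it down lightly until the top edge of the collar lies about half-way up the blue band. Stop there, before the blue band has wholly gone into the collar and the cup is jammed; let go, and leave the green-banded cup standing where it is.

Things in the scene. Friction and masses are not known exactly. Their poses are not given: they have to be found in the camera images.
- filter_cup_center (a point): White tapered cup, BLUE band and BLUE top plate, upright, 90 mm tall, 70 g. Point: on its axis, 45 mm below the rim; z up the axis. The top 16 mm is a plain grip ring, 56 mm across: hold it by the outside there (it is filled). Below, it narrows from 47 mm across (20 mm under the rim) to 37 mm (10 mm above the foot); foot 30 mm. Blue band: 22 to 36 mm under the rim, its middle 16 mm above this point.
- spare_cup_center (a point): A second cup, the same in shape, size and weight but with a GREEN band and top plate; same point, half-way up, z up. Not wanted: it stays standing where it is. The two cups may have changed places.
- collar_mouth (a point): Centre of the collar's mouth, level with its top edge, 95 mm above the worktop, z up. Black rubber collar, 75 mm across, on a white chamber with a grey foot 104 mm across, fixed. Bore 43 mm at the mouth, tapered like the cup. The cup touches all round with its rim 42 mm above the mouth; then the rubber resists: about 8 N at 29 mm (mid band), 15 N at 20 mm (jammed). It stays where left.

How it is judged:
By the outcome, as a careful person would: the job done as asked, in the order asked, and still so for the second after the job is handed in, with the robot touching nothing.
It also fails if it takes over 42 s, if anything falls off the work surface, if the arm or the gripper's body presses on something with over 40 N, if the wrist force passes 120 N, or if a joint passes its speed limit or range.

## Working session

There is one attempt and no reset: what is moved stays moved. The work goes in short steps, Python scripts to look and compute and a shell command to move; the robot and the scene stay as the last step left them, time stands still between calls to the robot, and variables do not carry over. Pictures are saved under pics/ and viewed, about 8 in all and at most 12, crops included, and the job is handed in when it is done.

```bash
mkdir -p pics; python3 - <<'E'
from station import telemetry, optics, job, ctrl
import cv2,numpy as np
s=telemetry.read_state();print(s,ctrl.pinch_z)
for n in("scene","top"):
    im=optics.get_image(n);cv2.imwrite(f"pics/{n}0.png",im[...,::-1]);p=optics.camera_params(n);print(n,p)
E
```

```text
{'time_s': 0.0, 'q': array([ 1.09459635e+00,  3.13452591e-01,  1.49841153e+00,  4.63483096e-06,
        1.33100360e+00, -2.23386141e-01]), 'joint_vel': array([-0.00182261,  0.00072928,  0.0009454 , -0.00049089,  0.00143725,
       -0.00100016]), 'effort': array([-1.59613057e-03, -4.02214730e+01, -2.52273613e+01,  6.93911151e-02,
        3.52528424e-02, -8.65844595e-05]), 'tcp_pos': array([0.13120935, 0.50809309, 0.23816937]), 'tool_rot': array([ 1.26071073e-01,  9.92021007e-01, -5.98152576e-04, -2.20598310e-04]), 'ft_force': array([ 0.16613622, -0.45445936, -0.0838177 ]), 'ft_torque': array([-0.02713206, -0.02473747, -0.05946033]), 'finger_gap': 1.0020308886796} -0.0187
scene {'intrinsics': array([[378.11150727,   0.        , 318.27695591],
       [  0.        , 378.11150727, 198.16854964],
       [  0.        ,   0.        ,   1.        ]]), 'k1': -0.015598752049872938, 'R': array([[ 0.87577168, -0.48248257, -0.01531476],
       [-0.38574167, -0.68039527, -0.62310966],
       [ 0.29021946,  0.55160933, -0.78198454]]), 't': array([-0.35035963,  0.31770814,  0.72226301])}
top {'intrinsics': array([[417.95536234,   0.        , 323.1821031 ],
       [  0.        , 417.95536234, 201.0837311 ],
       [  0.        ,   0.        ,   1.        ]]), 'k1': -0.05995429605924357, 'R': array([[-0.02364118, -0.99969795,  0.00671599],
       [-0.99726971,  0.02311258, -0.07013506],
       [ 0.06995865, -0.00835573, -0.9975149 ]]), 't': array([0.12557202, 0.47653092, 0.96694309])}
```

View pics/scene0.png

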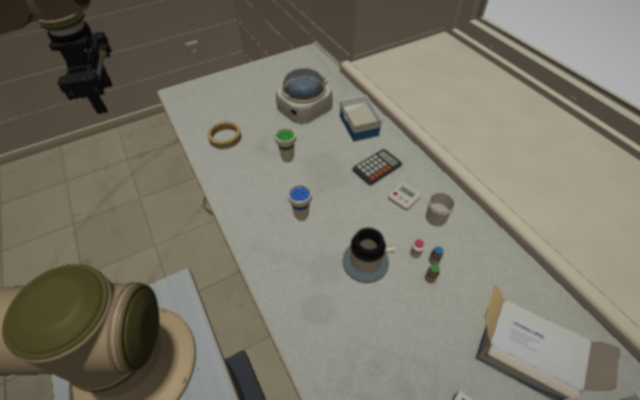

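View pics/top0.png

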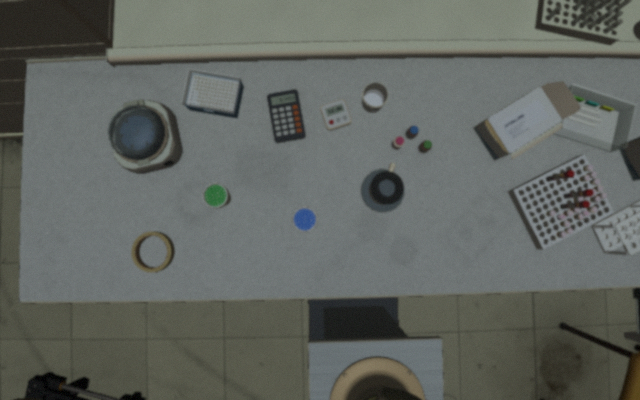

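The scene view shows the blue cup at (300,197), the green cup at (286,140) and the collar at (368,244). In the top view they are at (305,219), (216,196) and (387,187). Next I measure positions in both views.

```bash
cat > h.py <<'E'
import cv2,numpy as np
from station import telemetry, optics
def ray(p,uv):
    K=p["intrinsics"];d=np.array([[p["k1"],0,0,0]],float)
    n=cv2.undistortPoints(np.array([[uv]],float),K,d)[0,0]
    v=p["R"].T@np.array([n[0],n[1],1]);return -p["R"].T@p["t"],v
def onz(p,uv,z):
    c,v=ray(p,uv);return c+v*(z-c[2])/v[2]
def tri(rs):
    A=np.zeros((3,3));b=np.zeros(3)
    for c,v in rs:
        v=v/np.linalg.norm(v);M=np.eye(3)-np.outer(v,v);A+=M;b+=M@c
    return np.linalg.solve(A,b)
def blobs(m,amin=40):
    m=cv2.morphologyEx(m.astype(np.uint8),cv2.MORPH_OPEN,np.ones((2,2)))
    n,l,st,ce=cv2.connectedComponentsWithStats(m)
    return [(ce[i],st[i],l==i) for i in range(1,n) if st[i,4]>=amin]
def masks(im):
    h=cv2.cvtColor(im,cv2.COLOR_RGB2HSV);H,S,V=cv2.split(h)
    return dict(blue=(H>105)&(H<130)&(S>130),green=(H>45)&(H<85)&(S>110),black=(V<60))
E
python3 - <<'E'
from h import *
for n in("scene","top"):
    im=cv2.imread(f"pics/{n}0.png")[...,::-1].copy();p=optics.camera_params(n)
    for k,m in masks(im).items():
        for c,s,_ in blobs(m):
            z=.095 if k=="black" else .09
            if 0.2<onz(p,c,z)[0]<.9 and s[4]<2500: print(n,k,c.round(1),s,onz(p,c,z).round(4))
def crop(n,r):
    im=cv2.imread(f"pics/{n}0.png");return cv2.resize(im[r[0]:r[1],r[2]:r[3]],(400,400),interpolation=cv2.INTER_CUBIC)
cv2.imwrite("pics/c1.png",np.hstack([crop("top",(157,217,357,417)),crop("scene",(210,290,325,405))]))
E
```

```text
scene blue [300.4 194.9] [292 189  18  12 168] [0.4367 0.148  0.09  ]
scene green [285.8 136. ] [279 132  15   9 109] [0.4937 0.3425 0.09  ]
scene green [435.3 269.1] [432 266   7   7  42] [ 0.5811 -0.1489  0.09  ]
scene black [305.1  94.5] [286  87  37  13 198] [0.6166 0.4683 0.095 ]
scene black [362.1 133.5] [345 122  34  18 175] [0.6677 0.2474 0.095 ]
scene black [374.1 175.1] [355 164  47  21 181] [0.6131 0.112  0.095 ]
scene black [368.8 246.5] [352 230  34  33 805] [ 0.4943 -0.0446  0.095 ]
scene black [542.7 391.1] [520 380  44  20 123] [ 0.5868 -0.4038  0.095 ]
top blue [305.2 219.9] [296 211  20  19 296] [0.4341 0.1551 0.09  ]
top green [216.1 195.9] [207 187  19  19 257] [0.4908 0.3483 0.09  ]
top black [569.2  30.4] [537   0  78  45 522] [ 0.8568 -0.4639  0.095 ]
top black [602.5  19.1] [597  15  13   9  43] [ 0.886  -0.5495  0.095 ]
top black [637.5  30.6] [635  24   5  15  54] [ 0.8596 -0.6354  0.095 ]
top black [397.8  57.1] [387  56  22   3  53] [ 0.7933 -0.0598  0.095 ]
top black [441.   56.5] [427  56  29   2  58] [ 0.7938 -0.1577  0.095 ]
top black [485.   56.5] [46
[... 829 characters left out ...]
0.5 135.1] [407 131   9   8  44] [ 0.6148 -0.0806  0.095 ]
top black [ 11.6 141.4] [  0 137  23  11 171] [0.6253 0.8156 0.095 ]
top black [632.8 158.4] [621 139  19  42 490] [ 0.5547 -0.591   0.095 ]
top black [423.2 148.7] [420 144   8   9  48] [ 0.584  -0.1074  0.095 ]
top black [386.5 189.2] [370 172  34  34 737] [ 0.4966 -0.0231  0.095 ]
top black [559.  177.4] [548 173  21   9  84] [ 0.5146 -0.411   0.095 ]
top black [575.3 200.1] [562 190  26  20 210] [ 0.4631 -0.4456  0.095 ]
top black [525.9 221.2] [511 192  30  57 177] [ 0.4191 -0.3289  0.095 ]
top black [139.8 254.3] [137 242   9  25  71] [0.3675 0.5149 0.095 ]
top black [637.2 297.5] [634 289   6  29  85] [ 0.2423 -0.5795  0.095 ]
```

View pics/c1.png

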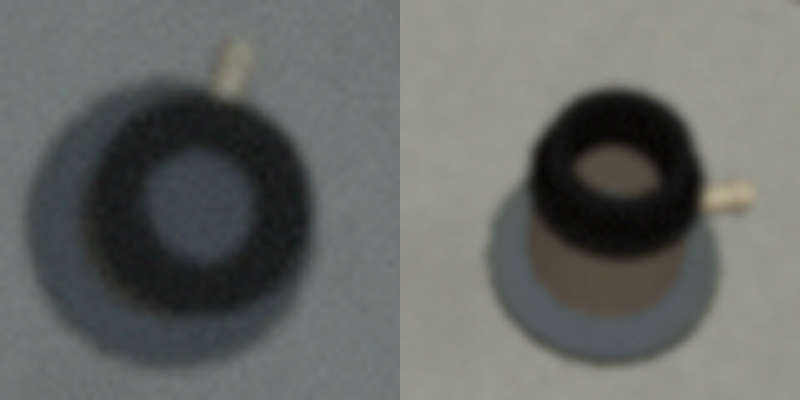

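The collar's bore is at about (387.5,187.5) in the top view. The two fixed views disagree by about 7 mm in y, so I'll refine with the wrist camera. Moving towards the blue cup.

```bash
python3 -m pendant '1 0.027 -0.033 0 0 0 0;1 0.054 -0.066 0 0 0 0;1 0.081 -0.099 0 0 0 0;1 0.108 -0.132 0 0 0 0;1 0.135 -0.165 0 0 0 0' 
python3 -m pendant '1 0.027 -0.033 0 0 0 0;1 0.054 -0.066 0 0 0 0;1 0.081 -0.099 0 0 0 0;1 0.108 -0.132 0 0 0 0;1 0.135 -0.165 0 0 0 0' 
python3 - <<'E'
from h import *
im=optics.get_image("wrist");s=telemetry.read_state();p=optics.camera_params("wrist")
cv2.imwrite("pics/w1.png",im[...,::-1]);print(s["tcp_pos"],s["time_s"],s["ft_force"]);print(p, -p["R"].T@p["t"])
for k,m in masks(im).items():
    for c,st,_ in blobs(m,150): print(k,c.round(1),st,onz(p,c,.095 if k=="black" else .09).round(4))
E
```

```text
time_s: 0.6
tcp_pos: [0.2669, 0.3418, 0.2386]
tool_rot: [0.126, 0.992, -0.0, -0.0]
ft_force: [1.1, -0.0, 0.0]
finger_gap: 1.0
time_s: 1.1
tcp_pos: [0.402, 0.1767, 0.2386]
tool_rot: [0.126, 0.992, 0.0, -0.0]
ft_force: [0.9, 0.1, -0.4]
finger_gap: 0.999
[0.40524508 0.17301498 0.2384373 ] 1.15 [ 0.70897181 -1.73444406 -0.7768214 ]
{'intrinsics': array([[327.04544541,   0.        , 317.61562842],
       [  0.        , 327.04544541, 199.56395969],
       [  0.        ,   0.        ,   1.        ]]), 'k1': 0.01217095677100183, 'R': array([[ 0.2535607 ,  0.96731757, -0.00192212],
       [ 0.92870137, -0.24288151,  0.28021838],
       [ 0.27059331, -0.07283744, -0.95993436]]), 't': array([-0.26985676, -0.37241757,  0.29244578])} [0.33515591 0.19188485 0.3845683 ]
blue [308.3 222.8] [ 286  202   46   43 1031] [0.4384 0.155  0.09  ]
green [516.8 229.1] [495 209  45  42 846] [0.495  0.3467 0.09  ]
black [189.7  20.3] [  68    0  206   55 6980] [0.2481 0.1094 0.095 ]
black [487.1 211.4] [479 200  24  28 156] [0.4676 0.3192 0.095 ]
black [313.4 330.2] [    0   240   640   160 51246] [0.5528 0.1297 0.095 ]
```

View pics/w1.png

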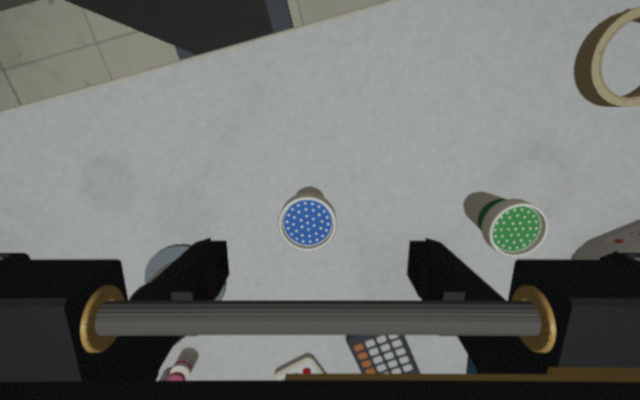

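The wrist view shows the blue cup plate at (308,222) and the green one at (517,229), with the collar hidden behind the left finger. The arm was still settling, so I'll retake it at rest and then look at the collar from the same relative pose.

```bash
cat > look.py <<'E'
import sys
from h import *
s=telemetry.read_state();p=optics.camera_params("wrist");im=optics.get_image("wrist")
cv2.imwrite(f"pics/{sys.argv[1]}.png",im[...,::-1]);print(s["tcp_pos"],s["time_s"],s["ft_force"])
np.savez(f"pics/{sys.argv[1]}.npz",**p)
for k,m in masks(im).items():
    for c,st,_ in blobs(m,150): print(k,c.round(1),st,onz(p,c,.095 if k=="black" else .09).round(4))
E
python3 -m pendant '1 0 0 0 0 0 0;1 0 0 0 0 0 0;1 0 0 0 0 0 0'; python3 look.py w2
python3 -m pendant '1 0.012 -0.038 0 0 0 0;1 0.024 -0.076 0 0 0 0;1 0.036 -0.114 0 0 0 0;1 0.048 -0.152 0 0 0 0;1 0.06 -0.19 0 0 0 0' 
python3 -m pendant '1 0 0 0 0 0 0;1 0 0 0 0 0 0;1 0 0 0 0 0 0;1 0 0 0 0 0 0'; python3 look.py w3
```

```text
time_s: 1.45
tcp_pos: [0.4006, 0.1792, 0.2387]
tool_rot: [0.125, 0.992, 0.0, -0.0]
ft_force: [-1.0, -0.2, -1.3]
finger_gap: 0.995
[0.40063939 0.17916565 0.23869632] 1.45 [-0.9888394  -0.16067596 -1.28109196]
blue [306.1 224.8] [ 284  204   46   43 1016] [0.4351 0.1591 0.09  ]
green [514.3 231.3] [492 211  45  42 845] [0.4913 0.3513 0.09  ]
black [188.7  20.7] [  64    0  210   56 7219] [0.2436 0.114  0.095 ]
black [485.  213.3] [477 202  24  28 158] [0.4638 0.3241 0.095 ]
black [313.4 330.2] [    0   240   640   160 51227] [0.5482 0.1369 0.095 ]
time_s: 2.0
tcp_pos: [0.4615, -0.0123, 0.2389]
tool_rot: [0.125, 0.992, 0.0, 0.0]
ft_force: [0.6, 0.2, 0.4]
finger_gap: 0.996
time_s: 2.4
tcp_pos: [0.4611, -0.0104, 0.2389]
tool_rot: [0.125, 0.992, 0.0, 0.0]
ft_force: [1.0, -0.4, -0.1]
finger_gap: 0.996
[ 0.46107277 -0.01043     0.23885952] 2.4 [ 1.02430926 -0.36468707 -0.0699507 ]
blue [496.1 112.4] [ 471   86   51   54 1422] [0.4361 0.1561 0.09  ]
black [312.8 224.6] [ 277  189   73   73 3270] [ 0.4953 -0.0238  0.095 ]
black [313.7 330.5] [    0   240   640   160 49297] [ 0.6093 -0.0525  0.095 ]
black [489.  308.5] [442 308  95   2 190] [0.6277 0.127  0.095 ]
```

View pics/w3.png

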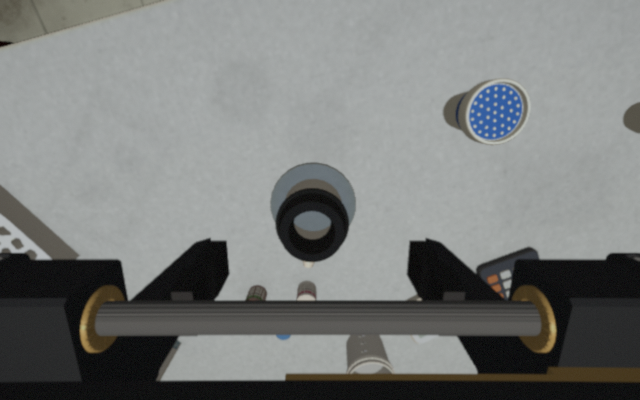

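```bash
python3 - <<'E'
from h import *
im=cv2.imread("pics/w3.png");c=im[180:270,265:365].astype(float)
c=np.clip((c/255)**.5*1.3*255,0,255).astype(np.uint8)
cv2.imwrite("pics/c3.png",cv2.resize(c,(800,600)[0:1]+(720,),interpolation=cv2.INTER_CUBIC)[:600])
g=cv2.cvtColor(im,cv2.COLOR_BGR2GRAY)
print(g[185:268:2,313]);print(g[224,270:356:2])
E
```

```text
[ 90  81  27  27  22  18  19   9  20  26  28  29  31  86 112 112 112 111
 111 109 110 111 110  94  89  89  88  53  17  16  11  16  16  13  17  25
  29  29  70 148 153 165]
[169 170 159  60  21  25  28  29  28  29  16  15  68 105 108 110 109 111
 109 112 112 111 109 110 112 111 111 112 112 110  73  17  27  30  29  27
  26  16  20  54 142 167 168]
```

View pics/c3.png

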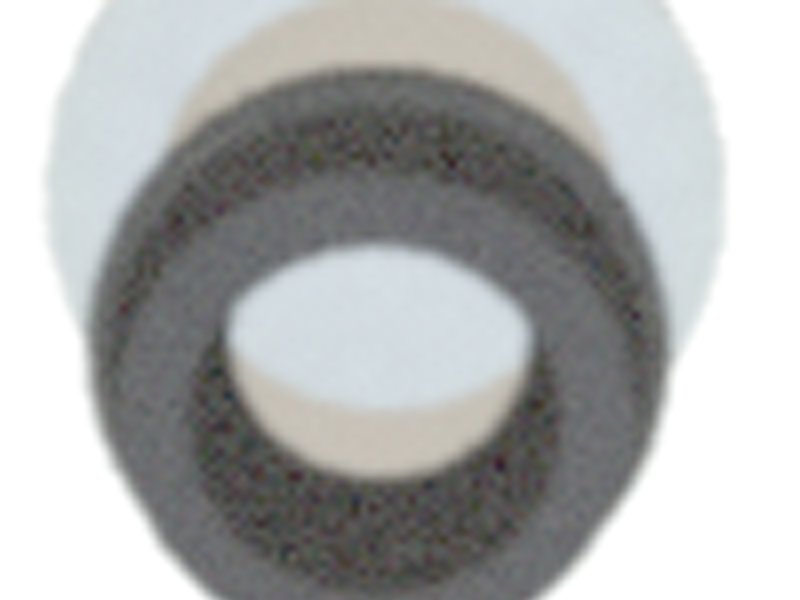

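The mouth's inner edge runs over rows 210 to 254 at column 312 and columns 289 to 335. The top face's outer edge is at rows 202 to 261.7. I cast those edges onto z = 0.095, and the cup's blue plate in both wrist views onto z = 0.09.

```bash
python3 - <<'E'
from h import *
p=dict(np.load("pics/w3.npz"));q=dict(np.load("pics/w2.npz"));t=optics.camera_params("top");sc=optics.camera_params("scene")
for a,b in(((312,210.2),(312,254)),((288.8,231),(335.2,231)),((312.5,202),(312.5,261.7))):
    A,B=onz(p,a,.095),onz(p,b,.095);print(((A+B)/2).round(4),np.linalg.norm(A-B).round(4))
# cup plate: circle fit of rays on plane
for P,f in((q,"w2"),(p,"w3"),(t,"top0"),(sc,"scene0")):
    im=cv2.imread(f"pics/{f}.png")[...,::-1].copy()
    b=max(blobs(masks(im)["blue"]),key=lambda x:x[1][4])[2]
    c=max(cv2.findContours(b.astype(np.uint8),0,1)[0],key=len)[:,0]
    w=np.array([onz(P,x,.09)[:2] for x in c.astype(float)]).astype(np.float32)
    print(f,cv2.minEnclosingCircle(w))
E
```

```text
[ 0.5029 -0.0265  0.095 ] 0.0447
[ 0.5014 -0.0261  0.095 ] 0.0441
[ 0.5032 -0.0261  0.095 ] 0.0609
w2 ((0.4355631172657013, 0.1589590162038803), 0.02227047272026539)
w3 ((0.43651044368743896, 0.15552939474582672), 0.022505421191453934)
top0 ((0.4341912269592285, 0.15494440495967865), 0.02147713303565979)
scene0 ((0.4368053078651428, 0.14750045537948608), 0.02008942700922489)
```

```bash

python3 -m pendant '1 -0.006 0.042 0 0 0 0;1 -0.012 0.084 0 0 0 0;1 -0.019 0.126 0 0 0 0;1 -0.025 0.167 -0.03 0 0 0;1 -0.025 0.167 -0.07 0 0 0'
python3 -m pendant '1 0 0 0 0 0 0;1 0 0 0 0 0 0;1 0 0 0 0 0 0;1 0 0 0 0 0 0'; python3 look.py w4
```

```text
time_s: 2.95
tcp_pos: [0.436, 0.1595, 0.1694]
tool_rot: [0.123, 0.992, 0.001, 0.002]
ft_force: [1.2, -0.9, -1.4]
finger_gap: 0.998
time_s: 3.35
tcp_pos: [0.4372, 0.1549, 0.1703]
tool_rot: [0.127, 0.992, 0.0, 0.001]
ft_force: [-0.3, -0.9, -0.3]
finger_gap: 0.998
[0.4371906  0.15489783 0.17030096] 3.35 [-0.27679581 -0.93779304 -0.29439315]
blue [321.4 203.9] [ 291  175   62   59 2065] [0.4349 0.1586 0.09  ]
green [550.  194.4] [540 177  31  41 350] [0.469  0.3183 0.09  ]
green [597.2 212.1] [ 568  184   60   57 1719] [0.491  0.3501 0.09  ]
black [550.2 194.7] [539 176  34  45 455] [0.4671 0.3152 0.095 ]
black [311.8 330.1] [    0   240   640   160 51186] [0.5334 0.1254 0.095 ]
black [381.9 342.7] [364 336  42  19 294] [0.5592 0.1771 0.095 ]
```

View pics/w4.png

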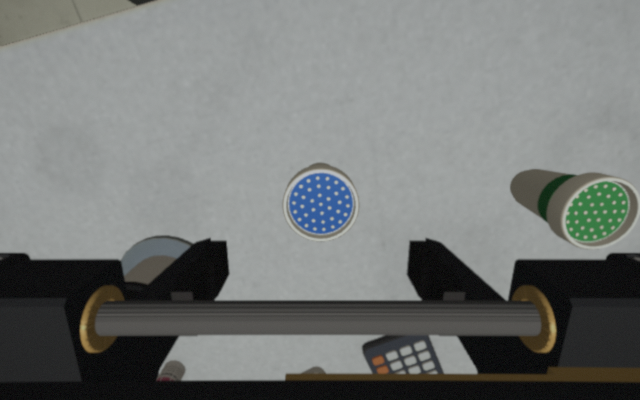

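The blue plate sits at (321,204), centred between the fingertips (228 and 409), and measures (0.435,0.158). Descending, closing and lifting slightly.

```bash

python3 -m pendant '1 -0.002 0.003 -0.03 0 0 0;1 -0.002 0.003 -0.06 0 0 0;1 -0.002 0.003 -0.085 0 0 0;1 -0.002 0.003 -0.1 0 0 0;1 -0.002 0.003 -0.105 0 0 0'
python3 -m pendant '0.9 0 0 0 0 0 0;0.8 0 0 0 0 0 0;0.7 0 0 0 0 0 0;0.6 0 0 0 0 0 0;0.5 0 0 0 0 0 0' 25
python3 -m pendant '0.5 0 0 0 0 0 0;0.5 0 0 0 0 0 0;0.5 0 0 0 0 0 0;0.5 0 0 0 0 0 0'
```

```text
time_s: 3.9
tcp_pos: [0.4342, 0.158, 0.0631]
tool_rot: [0.126, 0.992, -0.0, -0.001]
ft_force: [-0.1, -0.0, 0.5]
finger_gap: 0.999
time_s: 4.4
tcp_pos: [0.4347, 0.1583, 0.0643]
tool_rot: [0.126, 0.992, 0.0, 0.001]
ft_force: [-0.5, 0.1, 3.7]
finger_gap: 0.619
time_s: 4.8
tcp_pos: [0.4347, 0.1583, 0.0642]
tool_rot: [0.126, 0.992, 0.0, 0.001]
ft_force: [-0.2, -0.4, 6.0]
finger_gap: 0.627
```

```bash

python3 -m pendant '0.5 0 0 0.01 0 0 0;0.5 0 0 0.03 0 0 0;0.5 0 0 0.06 0 0 0;0.5 0 0 0.095 0 0 0;0.5 0 0 0.13 0 0 0'
python3 -m pendant '0.5 0.009 -0.025 0 0 0 0;0.5 0.021 -0.057 0 0 0 0;0.5 0.034 -0.092 0 0 0 0;0.5 0.047 -0.127 0 0 0 0;0.5 0.059 -0.16 0 0 0 0'
python3 -m pendant '0.5 0.009 -0.024 0 0 0 0;0.5 0.009 -0.024 0 0 0 0;0.5 0.009 -0.024 0 0 0 0;0.5 0.009 -0.024 0 0 0 0;0.5 0.009 -0.024 0 0 0 0'
python3 look.py w5
python3 - <<'E'
from h import *
im=optics.get_image("scene");c=im[150:280,290:440]
w=cv2.imread("pics/w5.png")[100:400,170:470]
cv2.imwrite("pics/c5.png",np.hstack([cv2.resize(c[...,::-1],(400,346),interpolation=cv2.INTER_CUBIC),cv2.resize(w,(346,346))]))
E
```

```text
time_s: 5.3
tcp_pos: [0.4338, 0.1583, 0.1954]
tool_rot: [0.126, 0.992, -0.0, -0.0]
ft_force: [0.4, -0.5, -1.1]
finger_gap: 0.623
time_s: 5.8
tcp_pos: [0.4934, -0.0032, 0.1942]
tool_rot: [0.126, 0.992, 0.0, -0.0]
ft_force: [0.3, 0.7, -0.4]
finger_gap: 0.626
time_s: 6.3
tcp_pos: [0.502, -0.0247, 0.1939]
tool_rot: [0.125, 0.992, 0.0, -0.0]
ft_force: [0.2, -0.0, -0.2]
finger_gap: 0.624
[ 0.50204215 -0.02472504  0.19390979] 6.3 [ 0.16171522 -0.02967078 -0.21697429]
blue [318.6 272.4] [ 265  237  108   65 4739] [ 0.565  -0.0399  0.09  ]
black [315.5 182. ] [ 273  152   87   72 3088] [ 0.4869 -0.0224  0.095 ]
black [314.2 331. ] [    0   230   640   170 57427] [ 0.617  -0.0573  0.095 ]
```

View pics/c5.png

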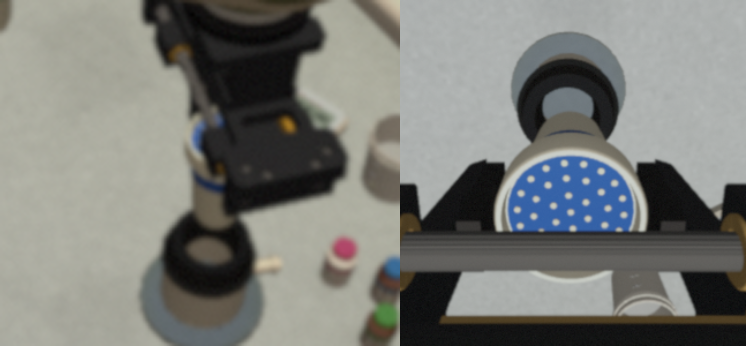

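The wrist view shows the cup upright in the jaws, with its foot in line with the collar (crop columns about 571 and 568). The scene view shows it standing above the mouth. Lowering it into the bore.

```bash

python3 -m pendant '0.5 0.0005 -0.0015 -0.01 0 0 0;0.5 0.0005 -0.0015 -0.02 0 0 0;0.5 0.0005 -0.0015 -0.03 0 0 0;0.5 0.0005 -0.0015 -0.037 0 0 0;0.5 0.0005 -0.0015 -0.042 0 0 0'
python3 -m pendant '0.5 0 0 -0.005 0 0 0;0.5 0 0 -0.01 0 0 0;0.5 0 0 -0.015 0 0 0;0.5 0 0 -0.02 0 0 0;0.5 0 0 -0.025 0 0 0'
python3 -m pendant '0.5 0 0 0 0 0 0;0.5 0 0 0 0 0 0;0.5 0 0 0 0 0 0'
```

```text
time_s: 6.9
tcp_pos: [0.5026, -0.0271, 0.1507]
tool_rot: [0.126, 0.992, 0.0, -0.001]
ft_force: [0.4, 0.0, -0.6]
finger_gap: 0.621
time_s: 7.4
tcp_pos: [0.5028, -0.0272, 0.1264]
tool_rot: [0.126, 0.992, 0.0, 0.0]
ft_force: [-0.7, 0.7, -0.8]
finger_gap: 0.631
time_s: 7.7
tcp_pos: [0.5029, -0.0272, 0.1269]
tool_rot: [0.126, 0.992, -0.0, 0.0]
ft_force: [0.0, -0.0, -1.0]
finger_gap: 0.63
```

No contact yet, so alignment is within about 1.5 mm. Continuing to first contact.

```bash

python3 -m pendant '0.5 0 0 -0.002 0 0 0;0.5 0 0 -0.004 0 0 0;0.5 0 0 -0.006 0 0 0;0.5 0 0 -0.008 0 0 0;0.5 0 0 -0.01 0 0 0'
python3 -m pendant '0.5 0 0 -0.002 0 0 0;0.5 0 0 -0.004 0 0 0;0.5 0 0 -0.006 0 0 0;0.5 0 0 -0.006 0 0 0;0.5 0 0 -0.006 0 0 0'

```

```text
time_s: 8.2
tcp_pos: [0.5027, -0.0271, 0.1165]
tool_rot: [0.126, 0.992, 0.0, -0.0]
ft_force: [-1.4, 0.2, 0.3]
finger_gap: 0.626
time_s: 8.7
tcp_pos: [0.5026, -0.0271, 0.1105]
tool_rot: [0.126, 0.992, 0.0, -0.0]
ft_force: [-1.5, 3.0, -0.3]
finger_gap: 0.622
```

```bash

python3 -m pendant '0.5 -0.0003 0.0008 0 0 0 0;0.5 -0.0003 0.0008 -0.001 0 0 0;0.5 -0.0003 0.0008 -0.002 0 0 0;0.5 -0.0003 0.0008 -0.003 0 0 0;0.5 -0.0003 0.0008 -0.003 0 0 0'
python3 -m pendant '0.5 0 0 -0.001 0 0 0;0.5 0 0 -0.002 0 0 0;0.5 0 0 -0.003 0 0 0;0.5 0 0 -0.003 0 0 0;0.5 0 0 -0.003 0 0 0'

```

```text
time_s: 9.2
tcp_pos: [0.5025, -0.0265, 0.1078]
tool_rot: [0.126, 0.992, -0.0, 0.0]
ft_force: [-3.4, -1.1, 3.7]
finger_gap: 0.625
time_s: 9.7
tcp_pos: [0.5026, -0.0265, 0.1049]
tool_rot: [0.126, 0.992, -0.0, 0.0]
ft_force: [-3.9, -1.1, 5.7]
finger_gap: 0.624
```

```bash

python3 -m pendant '0.5 -0.0007 -0.0001 0 0 0 0;0.5 -0.0007 -0.0001 -0.001 0 0 0;0.5 -0.0007 -0.0001 -0.002 0 0 0;0.5 -0.0007 -0.0001 -0.003 0 0 0;0.5 -0.0007 -0.0001 -0.003 0 0 0'
python3 -m pendant '0.5 0 0 -0.001 0 0 0;0.5 0 0 -0.002 0 0 0;0.5 0 0 -0.002 0 0 0;0.5 0 0 -0.002 0 0 0'
python3 look.py w6
python3 - <<'E'
from h import *
im=optics.get_image("scene");c=im[190:280,310:430]
w=cv2.imread("pics/w6.png")[160:310,220:420]
cv2.imwrite("pics/c6.png",np.hstack([cv2.resize(c[...,::-1],(400,300),interpolation=cv2.INTER_CUBIC),cv2.resize(w,(400,300))]))
E
```

```text
time_s: 10.2
tcp_pos: [0.5021, -0.0266, 0.1022]
tool_rot: [0.126, 0.992, -0.0, 0.0]
ft_force: [-3.3, -0.1, 7.7]
finger_gap: 0.626
time_s: 10.6
tcp_pos: [0.5022, -0.0266, 0.1004]
tool_rot: [0.126, 0.992, -0.0, 0.001]
ft_force: [-3.5, 0.2, 9.6]
finger_gap: 0.625
[ 0.50217854 -0.02655966  0.10035881] 10.6 [-3.53639778  0.23217534  9.58181913]
blue [318.6 272.6] [ 265  237  108   65 4690] [ 0.5156 -0.0293  0.09  ]
black [312.9 321.3] [    0   174   640   226 61958] [ 0.5404 -0.0389  0.095 ]
```

View pics/c6.png

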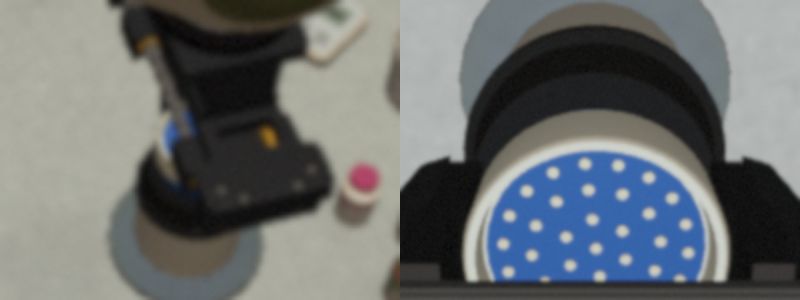

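The cup has not slipped in the grip: the blue plate is at (318.6,272.5) in both views. By kinematics its rim is 31.2 mm above the mouth. I'll push 1.5 mm further, let go and back off to measure.

```bash

python3 -m pendant '0.5 -0.0004 0 -0.001 0 0 0;0.5 -0.0004 0 -0.0015 0 0 0;0.5 -0.0004 0 -0.0015 0 0 0;0.5 -0.0004 0 -0.0015 0 0 0'
python3 -m pendant '0.68 0 0 0 0 0 0;0.76 0 0 0 0 0 0;0.9 0 0 0 0 0 0;1 0 0 0 0 0 0;1 0 0 0 0 0 0'
python3 -m pendant '1 0 0 0.01 0 0 0;1 0 0 0.04 0 0 0;1 0 0 0.08 0 0 0;1 0 0 0.12 0 0 0'
python3 -m pendant '1 -0.03 0.04 0 0 0 0;1 -0.06 0.08 0 0 0 0;1 -0.09 0.12 0 0 0 0;1 -0.11 0.15 0 0 0 0'
python3 -m pendant '1 0 0 0 0 0 0;1 0 0 0 0 0 0;1 0 0 0 0 0 0'
python3 look.py w7
python3 - <<'E'
from h import *
im=optics.get_image("scene");cv2.imwrite("pics/s7.png",im[...,::-1]);c=im[190:290,305:425]
t=optics.get_image("top");cv2.imwrite("pics/t7.png",t[...,::-1])
w=cv2.imread("pics/w7.png")
cv2.imwrite("pics/c7.png",np.hstack([cv2.resize(c[...,::-1],(400,333),interpolation=cv2.INTER_CUBIC),cv2.resize(w,(400,333))]))
E
```

```text
time_s: 11.1
tcp_pos: [0.502, -0.0266, 0.0991]
tool_rot: [0.126, 0.992, -0.0, 0.001]
ft_force: [-4.5, 0.4, 11.3]
finger_gap: 0.629
time_s: 11.6
tcp_pos: [0.5014, -0.0265, 0.0981]
tool_rot: [0.126, 0.992, 0.0, -0.0]
ft_force: [-0.9, -0.4, -0.1]
finger_gap: 0.994
time_s: 12.0
tcp_pos: [0.5011, -0.0264, 0.2203]
tool_rot: [0.126, 0.992, 0.0, -0.0]
ft_force: [-0.0, 0.5, 0.0]
finger_gap: 0.999
time_s: 12.4
tcp_pos: [0.3895, 0.1251, 0.219]
tool_rot: [0.126, 0.992, 0.0, 0.0]
ft_force: [0.8, -0.1, -0.9]
finger_gap: 1.002
time_s: 12.7
tcp_pos: [0.3921, 0.1228, 0.2185]
tool_rot: [0.126, 0.992, -0.0, 0.0]
ft_force: [-1.0, -1.3, -0.1]
finger_gap: 1.001
[0.39206462 0.12284495 0.21851776] 12.7 [-1.02958519 -1.31339907 -0.113612  ]
blue [188.9 357.8] [165 339  49  38 914] [ 0.5282 -0.047   0.09  ]
green [553.8 216.1] [545 203  26  33 251] [0.4663 0.319  0.09  ]
green [591.6 233.2] [568 211  49  45 961] [0.4911 0.3503 0.09  ]
black [216.7  20.1] [ 112    0  181   54 6159] [0.2458 0.0841 0.095 ]
black [553.9 216.3] [544 202  29  35 338] [0.4639 0.3158 0.095 ]
black [312.8 330.2] [    0   240   640   160 51332] [0.5245 0.0838 0.095 ]
black [227.8 341. ] [221 336  17  16 154] [5.155e-01 2.000e-04 9.500e-02]
black [405.4 341.6] [391 336  34  15 249] [0.5598 0.1684 0.095 ]
```

View pics/c7.png

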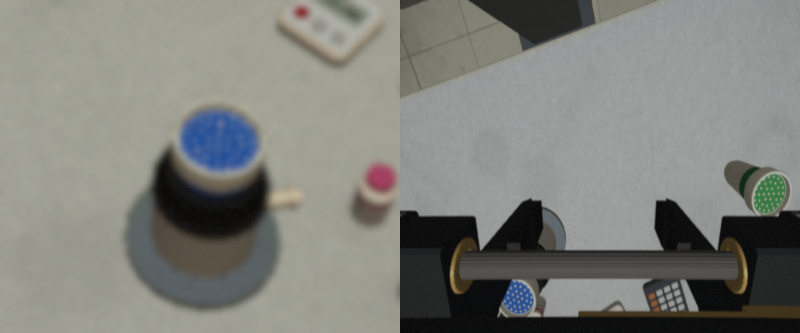

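The cup stands upright in the collar, with a sliver of blue showing under the grip ring. I'll take a closer side-on wrist view to measure the rim height and the visible band.

```bash

python3 -m pendant '1 0.005 -0.042 0 0 0 0;1 0.01 -0.084 0 0 0 0;1 0.015 -0.126 0 0 0 0;1 0.02 -0.168 0 0 0 0;1 0.025 -0.21 0 0 0 0'
python3 -m pendant '1 0 -0.042 0 0 0 0;1 0 -0.084 -0.01 0 0 0;1 0 -0.123 -0.02 0 0 0;1 0 -0.123 -0.02 0 0 0;1 0 -0.123 -0.02 0 0 0'
python3 -m pendant '1 0 0 0 0 0 0;1 0 0 0 0 0 0'
python3 look.py w8
python3 - <<'E'
from h import *
w=cv2.imread("pics/w8.png");m=masks(w[...,::-1].copy())["blue"]
b=max(blobs(m),key=lambda x:x[1][4]);x,y=b[0].astype(int)
x0=min(max(x-70,0),500);y0=max(y-60,0);print(x0,y0)
c=w[y0:y0+105,x0:x0+140];c=np.clip((c/255.)**.6*280,0,255).astype(np.uint8)
cv2.imwrite("pics/c8.png",cv2.resize(c,None,fx=5.7,fy=5.7,interpolation=cv2.INTER_CUBIC))
E
```

```text
time_s: 13.35
tcp_pos: [0.4163, -0.0889, 0.2182]
tool_rot: [0.127, 0.992, 0.0, 0.0]
ft_force: [1.8, 0.1, -0.5]
finger_gap: 1.002
time_s: 13.85
tcp_pos: [0.4161, -0.2102, 0.1978]
tool_rot: [0.127, 0.992, 0.0, -0.0]
ft_force: [0.5, 0.7, 0.5]
finger_gap: 1.002
time_s: 14.05
tcp_pos: [0.4166, -0.2088, 0.1986]
tool_rot: [0.125, 0.992, -0.0, 0.0]
ft_force: [0.2, -0.2, 0.8]
finger_gap: 0.998
[ 0.41659531 -0.20875296  0.19856362] 14.05 [ 0.17203221 -0.22683913  0.79620347]
blue [542.8 234.7] [531 220  35  38 283] [ 0.4944 -0.0351  0.09  ]
blue [586.3 249.3] [558 233  56  29 902] [ 0.5167 -0.001   0.09  ]
black [34.5 35. ] [  0  22  71  27 559] [ 0.2544 -0.3677  0.095 ]
black [326.1 323.8] [    0   193   640   207 53237] [ 0.5305 -0.2301  0.095 ]
500 189
```

View pics/c8.png

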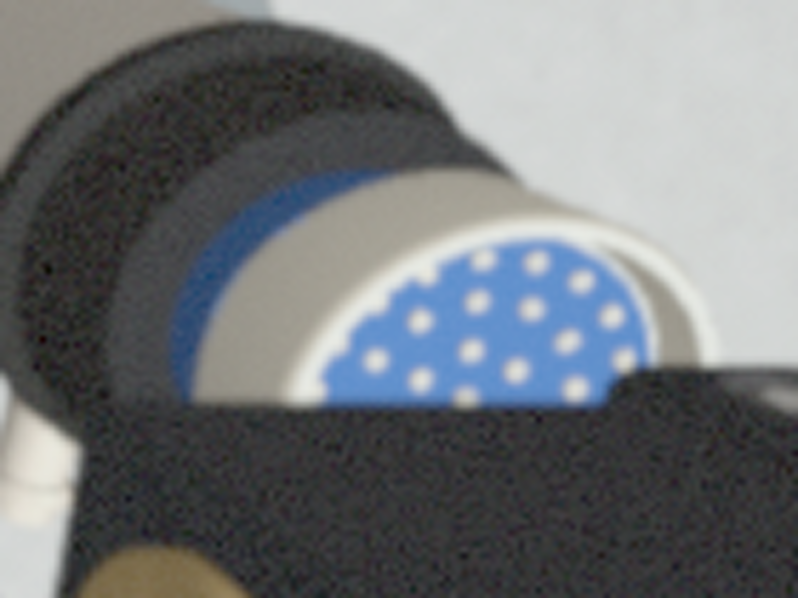

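Ring, band and collar edges are all clear here, with the blue strip visible below the ring at crop (170–390, 170–400). I'll solve rim height from the rim and ring-bottom outlines (both of radius 28 mm), using the collar junction to locate the axis.

```bash
python3 - <<'E'
from h import *
from scipy.optimize import least_squares
p=dict(np.load("pics/w8.npz"))
f=lambda L:[np.array([500+a/5.7,189+b/5.7]) for a,b in L]
rim=f([(285,400),(330,330),(400,262),(470,225),(550,213),(620,232),(680,285),(715,350)])
low=f([(195,400),(212,330),(260,255),(330,200),(395,175)])
jun=f([(170,385),(180,330),(215,260),(270,205),(330,175)])
def rr(P,z,c,r): return [np.hypot(*(onz(p,u,z)[:2]-c))-r for u in P]
# rim only / rim + ring lower
for nm,fn in (("rim",lambda v:rr(rim,v[2],v[:2],.028)),("rim+low",lambda v:rr(rim,v[2],v[:2],.028)+rr(low,v[2]-.016,v[:2],.028)),
  ("all, mouth z free",lambda v:rr(rim,v[2],v[:2],.028)+rr(low,v[2]-.016,v[:2],.028)+rr(jun,v[3],v[:2],.0222))):
    s=least_squares(fn,[.502,-.0265,.124,.095]);print(nm,(s.x*1000).round(1),"rms mm",np.sqrt(np.mean(s.fun**2))*1000,"rim-mouth",((s.x[2]-s.x[3])*1000).round(1))
E
```

```text
rim [511.4 -18.1 113.2  95. ] rms mm 0.5502127749073161 rim-mouth 18.2
rim+low [508.1 -22.4 118.6  95. ] rms mm 0.5979962033482041 rim-mouth 23.6
all, mouth z free [506.7 -24.3 121.2  91.2] rms mm 0.7692310022837283 rim-mouth 30.0
```

The relative fit puts the rim 30.0 mm above the mouth, and kinematics give 29.5 mm. The target is 29 mm, so the collar's edge lies about half-way up the band. The green cup still measures (0.491,0.350), where it started. Handing in.

```bash
python3 -c "
from station import job,telemetry
s=telemetry.read_state();print(s['time_s'],s['ft_force']);print(job.job_done())"
```

```text
14.1 [0.63351449 0.19334579 0.00558806]
the job is handed in; nothing more can be done
None
```

The blue-banded cup is seated upright in the collar, with the collar's top edge about half-way up the blue band. I handed the job in at 14.1 s. I gripped the cup by its ring, lowered it in, pushed it down lightly (peak about 11 N) and let go. The arm was backed well clear of everything by then.

**Depth:** the rim is 29.5 mm above the mouth by arm position, and 30.0 mm by the last wrist picture (target 29 mm). About 8 mm of the 14 mm band is still showing.

**Green cup:** it is still standing. The last look put it at (0.491, 0.350), the same as before the grasp.

**Checks that disagreed:**
- The scene camera placed both cups 6–7 mm off in y from the top camera. I used the wrist camera instead, and the grasp and fit agreed with it.
- In the last wrist picture, fits without the collar edge gave 18–24 mm for the rim height. They are poorly conditioned, so I relied on the joint fit, which agrees with the arm position.
- The push force was a little above the quoted 8 N at mid band, with about 4.5 N of sideways load. I took the extra as friction from a slight misalignment in x, since the cup had not slipped in the grip when I checked 1.5 mm before the end.

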